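# Free the jammed mixing pot so that it nests

### The arm

A 6-joint arm with a two-finger parallel gripper is mounted at the origin on the work surface. World frame = base frame: x ahead of the robot, y to its left, z up, the work surface at z = 0. Lengths are in m, angles in rad, forces in N, time in s.
With the tool pointing down it reaches from about 0.275 to 0.85 m from the base axis. Payload 19 kg.
Tool frame: the origin (TCP) lies between the finger pads; the fingertips stand robot.finger_overhang ahead of it and the grasp point (between the pads) lies 2 mm behind it (robot.finger_overhang is the distance from the TCP to the fingertips, in m); z points along the fingers, y is the line along which they close (so a half turn about z gives the same grasp; the last joint's range is limited). The gripper opens to 85 mm and grips with 20 to 120 N. Pads are 22 mm wide; open, the fingers measure 114 mm over their backs; the gripper's body (76 mm by 85 mm) begins 54 mm behind the grasp point. The pads swing forward as they close: fully open they stand 13 mm farther back than shut.
Start: joints at [-1.288, 0.15, 1.437, -0, 1.554, -0.134], TCP at [0.233, -0.526, 0.248] pointing down, gripper open.
Joint ranges: [-2.8, 2.8], [-0.68, 2.1], [0.12, 2.68], [-1.39, 4.53], [0.16, 2.79], [-2.81, 2.81]. Speed limits (rad/s): [1.89, 1.89, 2.22, 3.01, 3.01, 3.01].

### API

Orientations are given as a rotation vector (axis times angle).
In Python, from rig import robot, status, viewer, finish_job gives the robot as it stands. Calls block until the motion is done:
- robot.reach(position, orientation): joint-space move of the TCP to a pose.
- robot.move_l(position, orientation=None, feed=0.15, force_limit=None): straight line of the TCP; orientation=None keeps the orientation; feed is the mean speed in m/s. With force_limit (N) it stops when the force on the tool has changed by that much, and returns True; else False.
- robot.movej(angles): joint-space move.
- robot.open_gripper() and robot.clamp(effort=None): open the fingers fully, or close them until they stop; effort is the grip in N (None keeps the last).
- robot.hold(seconds).
- robot.solve_ik(position, orientation): joint angles nearest the present ones, or None.
- status.read_state(): the state.
- viewer.capture(name): name is "side" or "top" or "wrist"; returns (picture, depth): 400x640x3 uint8, red, green, blue; 400x640 float32, m along the optical axis (not along the pixel's ray), 0 where there is no reading.
- viewer.camera_model(name): a dict with "mtx" (3x3 intrinsics, pixels), "R" (3x3) and "t" (3): a world point X has camera coordinates R X + t. Camera axes: x right, y down, z forward; pixel columns grow to the right and rows downward; lengths in m; the calibration is good to about 2 mm. A picture is of the moment at which its call begins: read the wrist's pose just before it. camera_model takes no time and is no camera call; for the wrist camera it gives the pose at the moment of the call.
A pose or a line that the arm cannot do raises robot.PlanningError and nothing moves.
- finish_job(): hands the job in; it is judged then, once.
Trained networks look in the newest picture that a camera, given by its name, has taken for a name from the list of things; names that differ only in an ending like _2 or _b are one class to them, and where a whole thing is asked for, a point or a joint stands for the part that bears it (a point fixed in the world has none). Each returns a list of dicts, best first, with "confidence" (0 to 1); they miss things now and then, are a little off and sometimes report something else, mostly with a low value. They report only what shows in the picture. A call takes as long as a camera call.
- viewer.boxes_of(camera, target): "extent" ([left, top, right, bottom] in pixels, round what is visible of it).
The state is a dict: "clock": time; "joint_positions": joint angles; "dq": joint speeds; "joint_torque": joint torques, N m; "ee_pos": TCP position; "tcp_rot": TCP orientation; "ft_force": force on the tool from outside, world axes, zero at the start; "torque": the same for the moment, N m; "opening": finger opening in m; "finger_force": force on a finger pad.
Only numpy, scipy, OpenCV 4.12 (cv2) and the standard library are available. Lean on these libraries where they do the work, as an engineer would, in place of code of your own. Each camera call takes 0.05 s, during which the arm holds its last target. There are 200 camera calls.

### The job

The yellow mixing pot was dropped into the steel pot with its handles on top of the steel pot's handles, so it sits jammed high. Turn it by its handles until they clear and it sinks fully home and level inside the steel pot, with its handles standing crosswise to the steel pot's, about a quarter turn apart. Turn it in place, without lifting it out. Do not knock over or shift the tape roll and the white tin beside it.

Things in the scene. Friction and masses are not known exactly. Their poses are not given: they have to be found in the camera images.
- pot_large: steel pot, bolted to the bench by a green base ring (184 across, 30 high). Origin: centre of its underside, z up. Outside 144 across at the rim, 132 at the foot; rim 92 high, wall 4, floor 5 thick. Two level dark loop handles on opposite sides, along its own +x and -x. It does not move. All sizes in mm.
- large_loop (a point): middle of the top of the steel pot's +x loop, 98 from its axis. Each loop is 40 wide, lies 95 to 107 above the pot's origin and reaches to 106 from its axis, carried by an upright strip 36 wide on the wall, 72 from the axis.
- pot_inner: yellow plastic pot, loose, 0.25 to 0.46 kg. Origin: centre of its underside, z up. Outside 130 across at the rim, 116 at the foot; rim 92 high, wall 4, floor 5. Loop handles along its +x and -x. At the start they lie on the steel pot's loops, its origin 17 above the steel pot's; fully home, on the steel pot's floor, 5 above. Sideways play about 4.
- inner_loop (a point): middle of the top of the yellow pot's +x loop, 98 from its axis. Each loop is 40 wide, lies 90 to 112 above the pot's origin and reaches to 106 from its axis. Turned about 36 degrees or more either way from the steel pot's loops they come off these and the pot sinks by itself; it may hang tilted until both are off. It turns easily, by pushing one loop.
- tape_roll: blue tape roll lying flat, 90 across, 25 high, origin at its underside; stands near the pots
- putty_tin: low white tin, 64 across, 55 high, origin at its underside; stands near the pots

How it is judged:
By the outcome, as a careful person would: the job done as asked, in the order asked, and still so for the second after the job is handed in, with the robot touching nothing.
It also fails if it takes over 32 s, if anything falls off the work surface, if the arm or the gripper's body presses on something with over 40 N, if the wrist force passes 120 N, or if a joint passes its speed limit or range.

## Working session

There is one attempt and no reset: what is moved stays moved. The work goes in short steps, each a Python script; the robot and the scene stay as the last script left them, time stands still between calls to the robot, and variables do not carry over. Pictures are saved under pics/ and viewed, at most 10 in all, crops included, and the job is handed in when it is done.

```bash
mkdir -p pics; ls; cat > h.py <<'E'
import numpy as np, cv2
from rig import robot, status, viewer, finish_job
def cap(c,name=None):
    m=viewer.camera_model(c); im,d=viewer.capture(c)
    if name: cv2.imwrite(f'pics/{name}.png',im[:,:,::-1])
    return im,d,m
def cloud(d,m):
    v,u=np.indices(d.shape); K=m['mtx']
    c=np.stack([(u-K[0,2])/K[0,0]*d,(v-K[1,2])/K[1,1]*d,d],-1)
    return (c-np.array(m['t']))@np.array(m['R'])   # R^T(c-t)
E
python3 - <<'E'
from h import *
s=status.read_state();print(s['clock'],s['ee_pos'],s['tcp_rot'],robot.finger_overhang)
for c in('top','side'):
    im,d,m=cap(c,c+'0'); np.savez(c+'0.npz',im=im,d=d,**m)
    for n in('pot_large','pot_inner','large_loop','inner_loop','tape_roll','putty_tin'):
        print(c,n,[(np.round(b['extent']).tolist(),round(b['confidence'],2)) for b in viewer.boxes_of(c,n)[:3]])
E
```

```text
pics
0.0 [ 0.232686   -0.52556784  0.24768411] [-3.07243397e+00 -6.49700806e-01  1.05792089e-04] 0.017
top pot_large [([365.0, 159.0, 464.0, 278.0], 0.61)]
top pot_inner [([372.0, 162.0, 483.0, 270.0], 0.94)]
top large_loop [([366.0, 158.0, 465.0, 275.0], 0.82)]
top inner_loop [([373.0, 162.0, 489.0, 270.0], 0.58)]
top tape_roll [([317.0, 156.0, 361.0, 204.0], 0.87)]
top putty_tin []
side pot_large [([332.0, 143.0, 418.0, 236.0], 0.79)]
side pot_inner [([345.0, 130.0, 411.0, 200.0], 0.58)]
side large_loop [([332.0, 142.0, 413.0, 239.0], 0.74)]
side inner_loop [([344.0, 127.0, 413.0, 202.0], 0.77)]
side tape_roll [([291.0, 214.0, 333.0, 253.0], 0.79), ([333.0, 143.0, 418.0, 237.0], 0.34)]
side putty_tin [([404.0, 153.0, 431.0, 186.0], 0.77)]
```

View pics/top0.png

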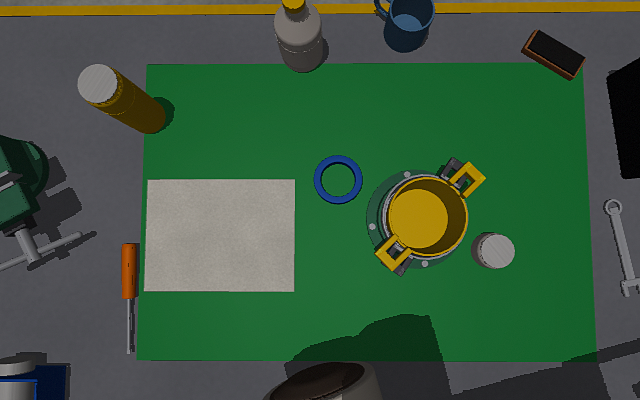

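View pics/side0.png

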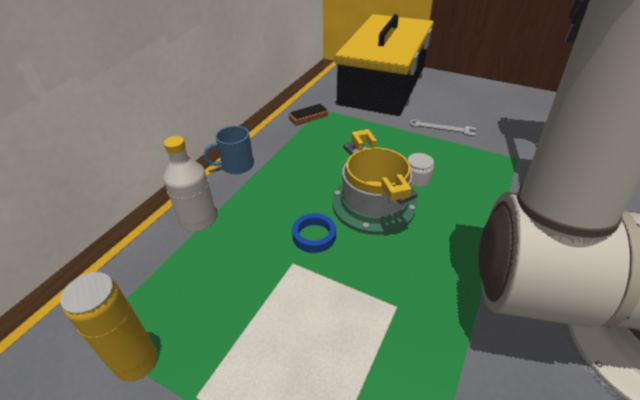

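The top view shows the yellow loops at about (468,178) and (394,252), lying on the dark steel loops. The tin is at (493,250) and the tape at (338,180). The next step is to turn these into positions.

```bash
python3 - <<'E'
from h import *
z=np.load('top0.npz'); im=z['im'];d=z['d'];P=cloud(d,z)
hsv=cv2.cvtColor(im,cv2.COLOR_RGB2HSV)
v,u=np.indices(d.shape); roi=(u>355)&(u<500)&(v>145)&(v<290)&(d>0)
yel=(hsv[...,0]>18)&(hsv[...,0]<32)&(hsv[...,1]>150)&roi
Z=P[...,2]
print('zmax',np.percentile(Z[yel],[5,50,90,95,99]), 'bench',np.median(Z[300:340,200:300]))
top=yel&(Z>.115)
A=P[top]; print(len(A),A.mean(0))
# loops top: 
hi=A[A[:,2]>np.percentile(A[:,2],97)-.006]
c0=np.array([.5*(A[:,0].min()+A[:,0].max()),.5*(A[:,1].min()+A[:,1].max())]);print('c0',c0)
r=np.hypot(*(hi[:,:2]-c0).T)
L=hi[r>.074]
km=cv2.kmeans(L[:,:2].astype(np.float32),2,None,(3,50,1e-4),5,cv2.KMEANS_PP_CENTERS)
print('loops',km[2],np.bincount(km[1][:,0]),'sep',np.linalg.norm(km[2][0]-km[2][1]), 'mid',km[2].mean(0),'ang',np.degrees(np.arctan2(*(km[2][0]-km[2][1])[::-1])),L[:,2].mean())
for n,(a,b,c,e),lo,hi_ in (('tape',(310,150,366,208),.012,.04),('tin',(465,225,525,275),.045,.07)):
    m=(u>a)&(u<c)&(v>b)&(v<e)&(Z>lo)&(Z<hi_); Q=P[m]
    (cx,cy),rr=cv2.minEnclosingCircle(Q[:,:2].astype(np.float32)); print(n,cx,cy,rr,Q[:,2].max())
# steel: dark px
dk=roi&(hsv[...,2]<90)&(Z>.075)&(hsv[...,1]<90); Q=P[dk]; print('dark',len(Q)); np.set_printoptions(precision=3,suppress=True)
mid=km[2].mean(0); rr=np.hypot(*(Q[:,:2]-mid).T); Q=Q[rr>.075]; print(len(Q)); a=np.degrees(np.arctan2(Q[:,1]-mid[1],Q[:,0]-mid[0])); print(np.histogram(a,36,(-180,180)), Q[:,2].mean())
# base ring
g=roi&(abs(Z-.03)<.006); Q=P[g]; print('ring',cv2.minEnclosingCircle(Q[:,:2].astype(np.float32)),len(Q))
E
```

```text
zmax [0.02024153 0.04237631 0.12827038 0.12929658 0.13061612] bench 0.0007353739585508242
1060 [ 0.52931415 -0.09568629  0.12805778]
c0 [ 0.52904116 -0.09633129]
loops [[ 0.46517223 -0.0302103 ]
 [ 0.5934871  -0.16170332]] [397 374] sep 0.18372566 mid [ 0.52932966 -0.09595681] ang 134.29915 0.12867746286075177
tape 0.601615846157074 0.049101706594228745 0.04495621100068092 0.02908457789321437
tin 0.471800297498703 -0.22625215351581573 0.030538346618413925 0.05890093642576727
dark 555
412
(array([  0,   0,   0,   0,   0,   0,   0,   0,   0,   0,   0,   0,   0,
        50,  37, 136,   6,   0,   0,   0,   0,   0,   0,   0,   0,   0,
         0,   0,   0,   0,   0,  50,  12, 121,   0,   0]), array([-180., -170., -160., -150., -140., -130., -120., -110., -100.,
        -90.,  -80.,  -70.,  -60.,  -50.,  -40.,  -30.,  -20.,  -10.,
          0.,   10.,   20.,   30.,   40.,   50.,   60.,   70.,   80.,
         90.,  100.,  110.,  120.,  130.,  140.,  150.,  160.,  170.,
        180.])) 0.10672752706622683
ring ((0.5353317260742188, -0.10103888064622879), 0.14938944578170776) 784
```

```bash
python3 - <<'E'
from h import *
from scipy.spatial.transform import Rotation as Ro
s=status.read_state()
q=Ro.from_rotvec(s['tcp_rot']);print(q.as_matrix().round(3).tolist())
m=viewer.camera_model('wrist');C=-np.array(m['R']).T@np.array(m['t']);print('cam off',C-s['ee_pos'],np.array(m['R'])[2])
robot.reach([.47,-.12,.42],s['tcp_rot'])
im,d,m=cap('wrist','w1');np.savez('w1.npz',im=im,d=d,**m)
print(status.read_state()['clock'])
E
```

```text
[[0.914, 0.405, -0.0], [0.405, -0.914, 0.0], [0.0, -0.0, -1.0]]
cam off [0.06761525 0.03053458 0.1250378 ] [-0.26426042 -0.11693584 -0.95733612]
2.5667
```

View pics/w1.png

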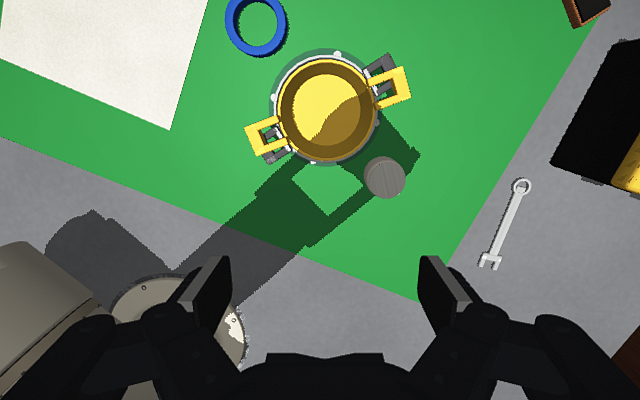

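The wrist view shows the yellow loops at (265,137) and (393,88). The dark steel loops peek out at (380,68) and (268,155), so the steel is offset about 10° CCW of the yellow. I'll fit the steel angle before moving.

```bash
python3 - <<'E'
from h import *
from scipy.optimize import brentq
for f,(a,b,c,e) in (('top0',(355,145,500,290)),('w1',(230,35,425,185))):
    z=np.load(f+'.npz');im=z['im'];d=z['d'];P=cloud(d,z);hsv=cv2.cvtColor(im,cv2.COLOR_RGB2HSV);Z=P[...,2]
    v,u=np.indices(d.shape);roi=(u>a)&(u<c)&(v>b)&(v<e)&(d>0)
    yel=roi&(hsv[...,0]>18)&(hsv[...,0]<32)&(hsv[...,1]>130)&(Z>.122)
    A=P[yel];c0=np.array([.529,-.096]);rr=np.hypot(*(A[:,:2]-c0).T);A=A[(rr>.08)&(rr<.115)]
    s=(A[:,:2]-c0)@[-1,1]>0; g1,g2=[(x.min(0)+x.max(0))[:2]/2 for x in(A[s],A[~s])]
    g1,g2=[np.array(cv2.minAreaRect((x[:,:2]*1000).astype(np.float32))[0])/1000 for x in(A[s],A[~s])]
    c0=(g1+g2)/2; print(f,'yel c',c0,'ang',np.degrees(np.arctan2(*(g1-g2)[::-1])),'sep',np.linalg.norm(g1-g2),'z',np.median(A[:,2]))
    dk=roi&(hsv[...,1]<110)&(hsv[...,2]<120)&(abs(Z-.107)<.005);Q=P[dk][:,:2]-c0;r=np.hypot(*Q.T);Q=Q[(r>.078)&(r<.115)]
    for side in(1,-1):
        q=Q[side*(Q@[-1,1])>0]*side
        # CCW edge = 20 mm: perp = q.(-sin,cos)
        g=lambda t:np.percentile(q@[-np.sin(t),np.cos(t)],97)-.0195
        t=brentq(g,np.radians(100),np.radians(180)); print('steel',side,len(q),np.degrees(t),'reach',(q@[np.cos(t),np.sin(t)]).max())
E
```

```text
top0 yel c [ 0.52962823 -0.09590289] ang 134.42723540566374 sep 0.18395536647811964 z 0.12865511318365153
steel 1 178 144.92951017969335 reach 0.10606695454724792
steel -1 216 146.01930917675213 reach 0.10532363663585396
w1 yel c [ 0.52986087 -0.09578918] ang 134.36271788647187 sep 0.1839066562566366 z 0.1281763751386774
steel 1 220 144.62429122763248 reach 0.10570922774659525
steel -1 368 146.01543444056304 reach 0.10527266582240188
```

```bash
cat >> h.py <<'E'
from scipy.spatial.transform import Rotation as Ro
C=np.array([.5297,-.0958])
def pose(yaw_deg,off,z,sg,r=.092):
    """finger pose for a yellow loop bearing yaw; off = finger centre beyond the loop mid, CCW"""
    b=np.radians(yaw_deg); n=np.array([np.cos(b),np.sin(b)]); t=np.array([-n[1],n[0]])
    x=np.r_[sg*t,0]; zz=np.array([0,0,-1.]); R=np.c_[x,np.cross(zz,x),zz]
    return np.r_[C+r*n+off*t,z],Ro.from_matrix(R).as_rotvec()
E
python3 - <<'E'
from h import *
for sg in(1,-1):
    for y in(134,95,55): 
        q=robot.solve_ik(*pose(y,.031,.13,sg)); print(sg,y,None if q is None else np.round(q,2))
E
```

```text
1 134 [-0.29 -0.05  1.89 -0.    1.3  -2.63]
1 95 [-0.17  0.05  1.8  -0.    1.3  -1.83]
1 55 [-0.14  0.18  1.64 -0.    1.31 -1.1 ]
-1 134 [-0.29 -0.05  1.89 -0.    1.3   0.52]
-1 95 [-0.17  0.05  1.8  -0.    1.3   1.31]
-1 55 [-0.14  0.18  1.64 -0.    1.31  2.04]
```

```bash
python3 - <<'E'
from h import *
robot.clamp(20)
robot.reach(*pose(134.4,.050,.20,-1))
print(robot.move_l(pose(134.4,.050,.134,-1)[0],feed=.12,force_limit=10))
s=status.read_state();print(s['clock'],s['ee_pos'],s['ft_force'],s['opening'])
im,d,m=cap('side','s2')
crop=im[90:260,290:470]; cv2.imwrite('pics/s2c.png',cv2.resize(crop,None,fx=4,fy=4-.6,interpolation=cv2.INTER_CUBIC)[:,:,::-1])
p,_=pose(134.4,.050,.117,-1);x=m['R']@p+m['t'];x=m['mtx']@x;print('tip px',x[:2]/x[2])
P=cloud(d,m);near=(np.hypot(P[...,0]-p[0],P[...,1]-p[1])<.022)&(P[...,2]>.05)&(P[...,2]<.2)&(d>0);print('lowest finger z',np.sort(P[near][:,2])[:12])
E
```

```text
False
4.95 [ 0.43008523 -0.0652836   0.13479371] [-0.01546936 -0.20093143  0.16506892] -7.510811369864955e-05
tip px [421.43366487 185.54599848]
lowest finger z [0.09687588 0.09785922 0.09805511 0.10017631 0.10163276 0.10281879
 0.10308839 0.10343961 0.10494808 0.10507132 0.10563827 0.10566856]
```

View pics/s2c.png

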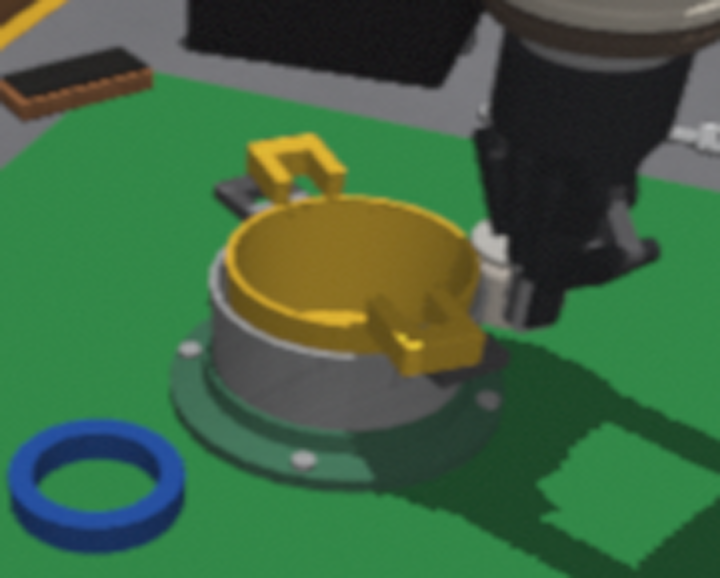

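The fingertip sits at about (530,325) in the crop, which matches the predicted tip height of 0.117. It is clear on the CCW side of the near yellow loop. Next is the sweep clockwise.

```bash
python3 - <<'E'
from h import *
robot.move_l(pose(134.4,.040,.130,-1)[0],feed=.1,force_limit=15)
for y in (130,122,114,106,98):
    h=robot.move_l(*pose(y,.031,.130,-1),feed=.08,force_limit=30)
    s=status.read_state();print(y,h,round(s['clock'],2),np.round(s['ft_force'],1),np.round(s['ee_pos'],3))
    if h: break
cap('side');im,d,m=cap('top','t3');np.savez('t3.npz',im=im,d=d,**m)
cv2.imwrite('pics/t3c.png',cv2.resize(im[130:300,330:530],None,fx=3.5,fy=3.5,interpolation=cv2.INTER_CUBIC)[:,:,::-1])
E
```

```text
130 False 5.61 [0.2 0.7 0. ] [ 0.447 -0.045  0.13 ]
122 False 5.92 [0.8 0.7 0.1] [ 0.454 -0.034  0.13 ]
114 False 6.24 [-0.7  0.3  0.7] [ 0.464 -0.025  0.13 ]
106 False 6.56 [-0.2 -0.9 -0.5] [ 0.474 -0.016  0.13 ]
98 False 6.88 [ 0.2 -0.1  0.3] [ 0.486 -0.009  0.13 ]
```

View pics/t3c.png

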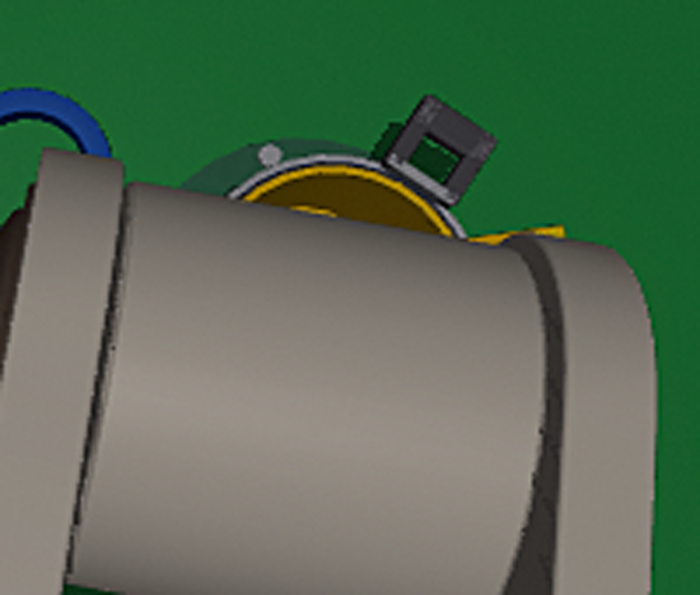

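The far yellow loop shows at the right of the crop, (530,235), well off the steel loop at (440,150). I'll back off a little, lower the finger, and push the rest of the way.

```bash
python3 - <<'E'
from h import *
robot.move_l(pose(98,.036,.130,-1)[0],feed=.1)
print(robot.move_l(pose(98,.036,.121,-1)[0],feed=.05,force_limit=10))
for y in (93,85,77,69,62,56):
    h=robot.move_l(*pose(y,.031,.121,-1),feed=.08,force_limit=30)
    s=status.read_state();print(y,h,round(s['clock'],2),np.round(s['ft_force'],1))
    if h: break
else:
    robot.move_l(pose(56,.045,.121,-1)[0],feed=.1)
    robot.move_l(pose(56,.045,.26,-1)[0],feed=.2)
    robot.reach([.40,.16,.36],s['tcp_rot'])
im,d,m=cap('top','t4');np.savez('t4.npz',im=im,d=d,**m)
cv2.imwrite('pics/t4c.png',cv2.resize(im[130:300,300:530],None,fx=3.4,fy=3.4,interpolation=cv2.INTER_CUBIC)[:,:,::-1])
z=dict(m);P=cloud(d,z);hsv=cv2.cvtColor(im,cv2.COLOR_RGB2HSV);Z=P[...,2];v,u=np.indices(d.shape);roi=(u>355)&(u<500)&(v>145)&(v<290)&(d>0)
A=P[roi&(hsv[...,0]>18)&(hsv[...,0]<32)&(hsv[...,1]>130)&(Z>.108)];r=np.hypot(*(A[:,:2]-C).T);A=A[(r>.078)&(r<.115)]
s=(A[:,1]-C[1])>0
g=[np.array(cv2.minAreaRect((x[:,:2]*1000).astype(np.float32))[0])/1000 for x in(A[s],A[~s])]
print('c',(g[0]+g[1])/2,'ang',np.degrees(np.arctan2(*(g[0]-g[1])[::-1])),'z',[np.median(A[k][:,2]) for k in(s,~s)],'sep',np.linalg.norm(g[0]-g[1]))
for n,(a,b,c,e),lo,hi_ in (('tape',(310,150,366,208),.012,.04),('tin',(465,225,525,275),.045,.07)):
    mm=(u>a)&(u<c)&(v>b)&(v<e)&(Z>lo)&(Z<hi_);print(n,cv2.minEnclosingCircle(P[mm][:,:2].astype(np.float32)))
print(status.read_state()['clock'])
E
```

```text
False
93 False 7.88 [-0.7 -0.3  0.3]
85 False 8.19 [-0.8  0.7 -0.5]
77 False 8.51 [-0.1  0.8 -0.8]
69 False 8.82 [-0.1  0.6 -0.4]
62 False 9.12 [-0.2  0.9  0.3]
56 False 9.4 [ 0.2  0.4 -0.2]
c [ 0.53199271 -0.09610031] ang 57.001775489220876 z [np.float64(0.116778837215719), np.float64(0.11658360108599614)] sep 0.18172138037148558
tape ((0.6015273332595825, 0.04896624758839607), 0.044954102486371994)
tin ((0.4721730351448059, -0.22644160687923431), 0.030464736744761467)
11.5083
```

View pics/t4c.png

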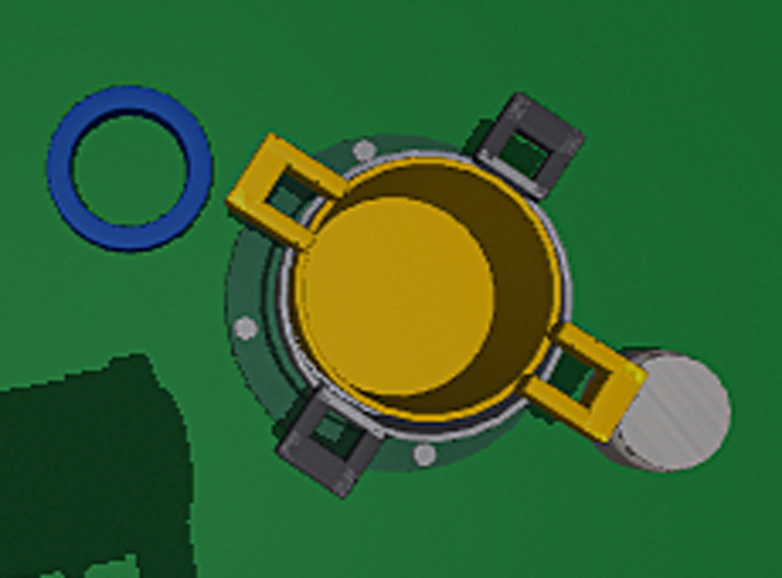

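The yellow loops, at (275,190) and (595,385), are crosswise to the steel loops, at (530,150) and (335,435). Their angles are 57.0° and 145.4°, 88° apart. Both yellow loop tops are at 0.117, which is fully home and level, and the tape and tin have not moved.

```bash
python3 -c "
from h import *
print(finish_job())"
```

```text
the job is handed in; nothing more can be done
None
```

The job is handed in: the yellow pot is fully home and level in the steel pot, its handles about 88° from the steel pot's, and the tape roll and tin were not moved.

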